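# Tighten the loaded gluing clamp until its knob slips

### The arm

A 7-joint arm with a two-finger parallel gripper is mounted at the origin on the work surface. World frame = base frame: x ahead of the robot, y to its left, z up, the work surface at z = 0. Lengths are in m, angles in rad, forces in N, time in s.
With the tool pointing down it reaches from about 0.35 to 0.9 m from the base axis. Payload 19.9 kg.
Tool frame: the origin (TCP) lies midway between the tips of the shut fingers; the grasp point (between the pads) lies 19 mm behind it (robot.grip_point_offset is the z of the grasp point in the tool frame, in m); z points along the fingers, x is the direction in which the jaws open and shut, and the axes are right-handed (so a half turn about z gives the same grasp; the last joint's range is limited). The gripper opens to 85 mm and grips with 20 to 120 N. Pads are 22 mm wide; open, the fingers measure 114 mm over their backs; the gripper's body (76 mm by 85 mm) begins 54 mm behind the grasp point. The pads swing forward as they close: fully open they stand 13 mm farther back than shut.
Start: joints at [1.288, 0.417, -0.01, 1.614, 0.005, 1.111, -0.053], TCP at [0.15, -0.607, 0.231] pointing down, gripper open.
Joint ranges: [-2.81, 2.81], [-0.39, 2.02], [-1.27, 1.25], [0.06, 2.57], [-1.19, 4.33], [0.19, 2], [-2.82, 2.82]. Speed limits (rad/s): [1.89, 1.89, 2.39, 2.39, 3.01, 3.01, 3.01].

### API

Orientations are given as a unit quaternion [x, y, z, w].
In Python, from cell import robot gives the robot as it stands. The module is installed in compiled form; this text tells all that it offers.
- The arm moves only by the tool arm_command, never from a script. Its argument "deltas" is a list of rows, each a list of 3 entries, a list of its own where there are three numbers: the finger opening in mm, from 0 to 85.4, then the shift along the tool's x, y, z in mm, then the turn about the tool's z in rad. A call has exactly 10 rows; each row is the pose to reach, as a shift and turn from the pose commanded when the call began, along the tool's axes at that moment; what a row does not reach only later rows make up. A row lasts 1/12 s, in which the tool goes at most 41.7 mm and 7.16 degrees, less where a joint would pass 70% of its speed; a pose out of reach is approached as far as the arm can. A call with a gripper value outside its range is refused whole. The fingers move at their own pace and stop on an object; the grip force is fixed at half the most. Time passes only in rows, so rows that repeat a pose let the fingers close, or fill a call up. It gives the time, the measured TCP pose, the force and the opening at its end, in the units of the state.
- robot.read_state(): the state, without advancing time (a new reading comes with each control period).
- robot.snapshot(name): name is "side" or "top" or "wrist"; returns a dict with "image" (420x560x3 uint8, red, green, blue), "fx", "fy", "cx", "cy" (pixels), "k1" (the pictures are not rectified: a ray, as slopes to the right and down, at radius r is drawn at 1 + k1 r^2 times it, then the intrinsics apply), "cam_to_world" (4x4, takes a point from camera to world coordinates); the wrist camera has in their place "T_tool_cam" (4x4, takes a point from camera to tool coordinates, whose origin is the TCP and whose axes are the tool frame's). Camera axes: x right, y down, z forward; pixel columns grow to the right and rows downward; lengths in m; the calibration is good to about 2 mm. A picture is of the moment at which its call begins: read the wrist's pose just before it. There is no depth.
- robot.job_done(): hands the job in, once; it reports no verdict.
The state is a dict: "time": time; "joint_pos": joint angles; "dq": joint speeds; "tau": joint torques, N m; "tool_pos": TCP position; "eef_rot": TCP orientation; "ft_force": force on the tool from outside, world axes, zero at the start; "ft_torque": the same for the moment, N m; "gripper_width": finger opening in m.
Only numpy, scipy, OpenCV 4.12 (cv2) and the standard library are available. Lean on these libraries where they do the work, as an engineer would, in place of code of your own. Each camera call takes 0.05 s, during which the arm holds its last target.

### The job

One of the two gluing clamps on the bench holds a freshly glued plywood block between its open jaws. Turn that clamp's knob clockwise (seen from above) until the jaw has closed on the block and the knob's torque limiter has clearly slipped, by some ten degrees, then stop at once, before it has slipped a twelfth of a turn, and let go, leaving the block nipped. Leave the other, empty clamp's knob alone.

Things in the scene. Friction and masses are not known exactly. Their poses are not given: they have to be found in the camera images.
- knob_grip (a point): Loaded clamp's knob: black bar 44 mm long, 14 wide, 34 tall (65 to 99 mm above the table), white line on top of one end, over a steel flange. Point: mid-bar on the vertical turning axis, 82 mm above the table. x along the bar (line at -x), z up. The rest of the clamp is under 60 mm: fixed dark bed 100 x 220 x 12 mm, jaws closing along its length, knob over the aluminium housing at one end.
- pinion (a joint): Turn of that clamp's steel flange, rad, growing clockwise seen from above. Starts between 0 (open) and 0.52; moves the jaw 20 mm per rad towards the block, pushes it 1 to 3 mm against the fixed jaw, and is stopped by it at about 0.75. Turns at about 0.06 N m and stays where it is left.
- knob (a joint): Slip of that knob on its flange, rad. 0 while the knob carries the flange; once the block stops the jaw, the limiter lets go at about 0.2 N m and this grows as the knob is turned on clockwise, with no spring-back (the knob's white line leaves the flange's black line). Anticlockwise the knob does not slip but opens the jaw.
- block_center (a point): Centre of the glued plywood block lying on the loaded clamp's bed, 70 x 50 mm, 45 mm tall (dark glue line along its middle), loose between the jaws; centre 35 mm above the table and about 98 mm from the knob's axis. A similar block lies on the bare table.
- spare_knob_end (a point): The white-line end of the bar knob on the other clamp, same kind but empty, 22 mm from its axis, 82 mm above the table. Not to be turned.

How it is judged:
At the end, for the whole second after the job is handed in: Jaw closed on the block (pinion 0.68 to 0.83 rad), knob slipped 0.07 to 0.56 rad, block flat on the bed (centre under 115 mm from the knob's axis, under 45 mm high, tilt under 0.1 rad), and the empty clamp's knob end within 8 mm of its start (value of joint knob between 0.07 and 0.56 rad and value of joint pinion between 0.68 and 0.83 rad and horizontal distance between block_center and knob_grip below 0.115 m and height (world z) of block_center below 0.045 m and angle between block_center's own z axis and vertical below 0.1 rad and distance of spare_knob_end from where it was at the start of the episode below 0.008 m); the robot touches nothing.
It fails at once if the knob slipped more than a twelfth of a turn (0.56 rad) (value of joint knob above 0.56 rad).
It fails at once if the empty clamp's knob was turned (its bar end moved more than 8 mm) (distance of spare_knob_end from where it was at the start of the episode above 0.008 m).
It also fails if it takes over 35 s, if anything falls off the work surface, if the arm or the gripper's body presses on something with over 40 N, if the wrist force passes 120 N, or if a joint passes its speed limit or range.

## Working session

There is one attempt and no reset: what is moved stays moved. The work goes in short steps, Python scripts to look and compute and a tool call to move; the robot and the scene stay as the last step left them, time stands still between calls to the robot, and variables do not carry over. Pictures are saved under pics/ and viewed, and the job is handed in when it is done.

Besides the shell and the picture viewer there is one more tool, called by a JSON object that holds its "name" and its "arguments". arm_command: Moves the arm, as the interface text tells. Its arguments: {"type":"object","properties":{"deltas":{"type":"array","items":{"type":"array"}}},"required":["deltas"]}

```bash
mkdir -p pics; python3 - <<'E'
from cell import robot
import cv2
s=robot.read_state(); print({k:(v if k in('time','tool_pos','eef_rot','gripper_width','ft_force') else 0) for k,v in s.items()}, robot.grip_point_offset)
for n in("top","side","wrist"):
    d=robot.snapshot(n); cv2.imwrite(f"pics/{n}0.png",d["image"][...,::-1])
    print(n,d["fx"],d["cx"],d["cy"],d["k1"]); print(d.get("cam_to_world",d.get("T_tool_cam")))
E
```

```text
{'time': 0.0, 'joint_pos': 0, 'dq': 0, 'tau': 0, 'tool_pos': array([ 0.14959064, -0.60647215,  0.23066592]), 'eef_rot': array([ 7.87245096e-01, -6.16639917e-01, -5.02414537e-04, -3.45170690e-04]), 'ft_force': array([-0.73380347, -0.27136087,  0.96594137]), 'ft_torque': 0, 'gripper_width': 0.08533657375331079} -0.0187
top 536.125616068586 272.1798196238287 214.6398763658731 -0.11319416681731496
[[-0.0138218  -0.99612768  0.08682516  0.42261085]
 [-0.99972776  0.01213472 -0.01992866 -0.0175122 ]
 [ 0.01879789 -0.08707697 -0.99602422  1.27752662]
 [ 0.          0.          0.          1.        ]]
side 382.8581349838225 273.3009372375326 210.239118348223 -0.10060789964802677
[[-0.99200515 -0.05324378  0.11441536  0.45737903]
 [-0.12410874  0.57587557 -0.8080621   0.57019956]
 [-0.02286473 -0.81580171 -0.57787955  0.52778711]
 [ 0.          0.          0.          1.        ]]
wrist 300.2429914143951 284.2327755267419 211.10668653466755 -0.038418268830595965
[[ 9.99999502e-01  8.91859104e-04 -4.48098157e-04  4.41763222e-04]
 [-7.44757279e-04  9.65638000e-01  2.59889782e-01 -6.51038562e-02]
 [ 6.64485677e-04 -2.59889319e-01  9.65638183e-01 -1.41545338e-01]
 [ 0.00000000e+00  0.00000000e+00  0.00000000e+00  1.00000000e+00]]
```

View pics/top0.png

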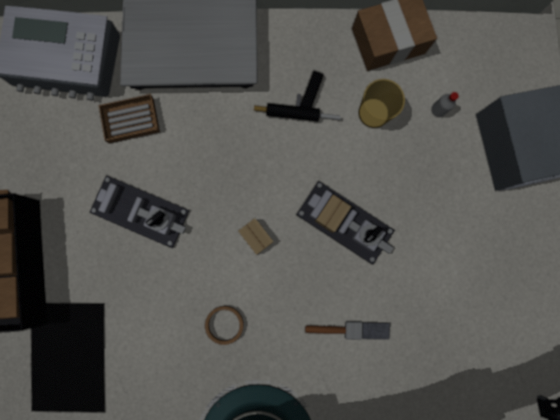

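View pics/side0.png

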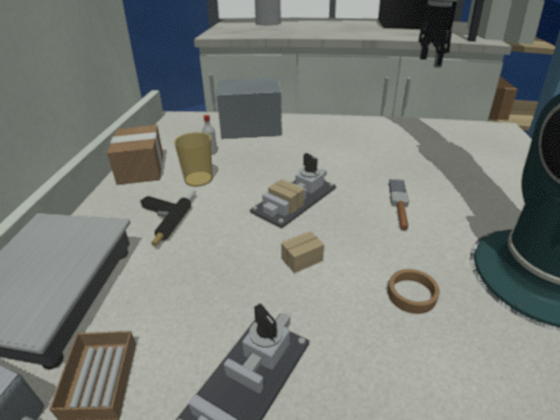

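View pics/wrist0.png

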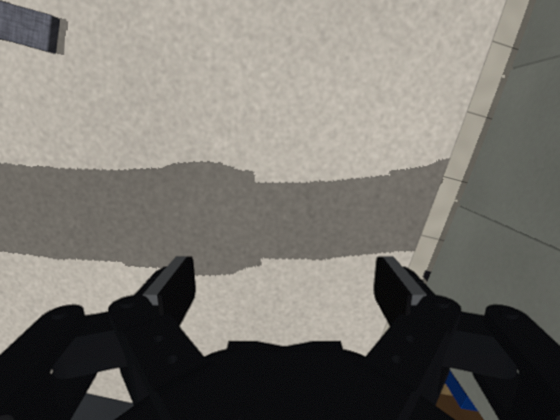

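The top view shows the loaded clamp at about (345,222) with its knob near (372,236). The empty clamp is at (140,212) with its knob near (157,220). The side view shows the loaded clamp's knob near (310,163). I'll enlarge both views of the loaded knob.

```bash
cat > h.py <<'E'
import numpy as np, cv2
from scipy.spatial.transform import Rotation as R
def ray(d,px,T=None):
    T=d["cam_to_world"] if T is None else T
    x=np.array([(px[0]-d["cx"])/d["fx"],(px[1]-d["cy"])/d["fy"]])
    # invert  xd = x(1+k1 r^2)
    u=x.copy()
    for _ in range(30): u=x/(1+d["k1"]*(u@u))
    v=T[:3,:3]@np.array([u[0],u[1],1.0]); return T[:3,3].copy(), v/np.linalg.norm(v)
def onplane(d,px,z,T=None):
    o,v=ray(d,px,T); return o+v*(z-o[2])/v[2]
def tri(rs):
    A=np.zeros((3,3));b=np.zeros(3)
    for o,v in rs:
        P=np.eye(3)-np.outer(v,v);A+=P;b+=P@o
    p=np.linalg.solve(A,b); return p,[np.linalg.norm((np.eye(3)-np.outer(v,v))@(p-o)) for o,v in rs]
def proj(d,p,T=None):
    T=d["cam_to_world"] if T is None else T
    q=np.linalg.inv(T)@np.append(p,1); u=q[:2]/q[2]; u=u*(1+d["k1"]*(u@u))
    return np.array([u[0]*d["fx"]+d["cx"],u[1]*d["fy"]+d["cy"]])
def toolT(s):
    T=np.eye(4);T[:3,:3]=R.from_quat(s["eef_rot"]).as_matrix();T[:3,3]=s["tool_pos"];return T
def crop(im,x0,y0,w,h,k,name):
    c=cv2.resize(im[y0:y0+h,x0:x0+w,::-1],None,fx=k,fy=k,interpolation=cv2.INTER_CUBIC)
    cv2.imwrite(name,c)
E
python3 - <<'E'
import cv2,numpy as np
from h import *
a=cv2.imread("pics/top0.png")[...,::-1]; b=cv2.imread("pics/side0.png")[...,::-1]
A=crop(a,290,172,110,100,4,"pics/t_a.png"); crop(b,245,145,100,80,4,"pics/s_a.png")
x=cv2.imread("pics/t_a.png");y=cv2.imread("pics/s_a.png")
y=cv2.copyMakeBorder(y,0,x.shape[0]-y.shape[0],0,0,cv2.BORDER_CONSTANT)
cv2.imwrite("pics/both.png",cv2.resize(np.hstack([x,y])[:, :840],None,fx=.95,fy=.95))
E
```

```text
(no output)
```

View pics/both.png

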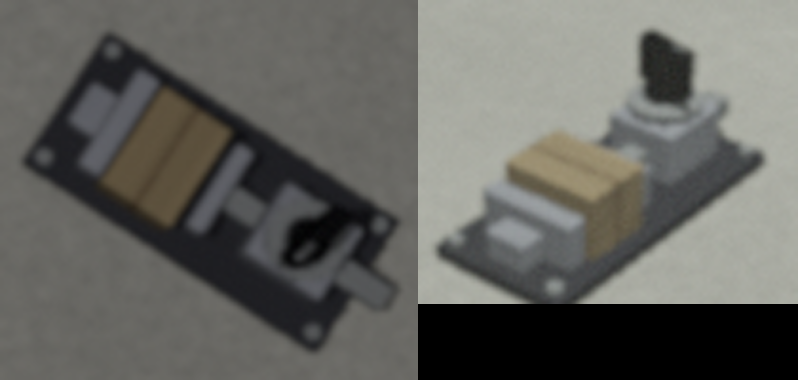

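The top crop shows the bar centred near (373.7,234), with its white line at the lower-left end. In the side view the bar top is near (310.5,158). Triangulating from these.

```bash
python3 - <<'E'
from cell import robot
from h import *
t=robot.snapshot("top"); s=robot.snapshot("side")
print(tri([ray(t,(373.7,234.1)),ray(s,(310.5,158.5))]))
print(onplane(t,(373.7,234.1),.099), onplane(s,(310.5,158.5),.099))
# 4 bed corners bolts
print([onplane(t,(290+x/3.8,172+y/3.8),.012).round(4) for x,y in((112,50),(44,157),(313,331),(381,224))])
e=[onplane(t,(290+x/3.8,172+y/3.8),.099) for x,y in((292,250),(350,215))]; print(e, np.linalg.norm(e[0]-e[1]))
print("spare",onplane(t,(157,220),.09))
T=toolT(robot.read_state());print(T.round(3))
E
```

```text
(array([ 0.48020492, -0.26755536,  0.08981199]), [np.float64(0.0004692533750961896), np.float64(0.0004692533750961351)])
[ 0.47929322 -0.2656178   0.099     ] [ 0.48018612 -0.25002091  0.099     ]
[array([ 0.6022, -0.1568,  0.012 ]), array([ 0.5352, -0.1127,  0.012 ]), array([ 0.4242, -0.2791,  0.012 ]), array([ 0.4904, -0.3242,  0.012 ])]
[array([ 0.47133893, -0.25001991,  0.099     ]), array([ 0.49129074, -0.28487607,  0.099     ])] 0.0401624974679879
spare [0.51728255 0.21515609 0.09      ]
[[ 0.239 -0.971 -0.     0.15 ]
 [-0.971 -0.239  0.001 -0.607]
 [-0.001  0.    -1.     0.231]
 [ 0.     0.     0.     1.   ]]
```

{"name": "arm_command", "arguments": {"deltas": [[85,[-16,-25,0],-0.11],[85,[-32,-50,0],-0.22],[85,[-48,-76,0],-0.33],[85,[-64,-102,0],-0.44],[85,[-80,-128,0],-0.55],[85,[-96,-154,0],-0.66],[85,[-112,-180,0],-0.77],[85,[-128,-206,0],-0.88],[85,[-144,-230,0],-0.99],[85,[-160,-256,0],-1.1]]}}

```text
time: 1.08
tool_pos: [0.3605, -0.3891, 0.2314]
eef_rot: [0.994, -0.112, -0.0, 0.0]
ft_force: [0.2, -1.1, -0.0]
gripper_width: 0.085
```

```bash
python3 - <<'E'
from cell import robot
from h import *
s=robot.read_state();T=toolT(s);print(s["time"],T.round(4),s["joint_pos"].round(2))
d=T[:3,:3].T@(np.array([.480,-.267,.231])-T[:3,3]);print(d,"yaw deg",np.degrees(np.arctan2(T[1,0],T[0,0])))
E
```

```text
1.0833 [[ 9.750e-01 -2.220e-01 -2.000e-04  3.605e-01]
 [-2.220e-01 -9.750e-01 -2.000e-04 -3.891e-01]
 [-1.000e-04  2.000e-04 -1.000e+00  2.314e-01]
 [ 0.000e+00  0.000e+00  0.000e+00  1.000e+00]] [ 1.05  0.27 -0.34  1.84  0.1   1.05  0.45]
[ 0.08944692 -0.14556726  0.00030844] yaw deg -12.826566621486403
```

{"name": "arm_command", "arguments": {"deltas": [[85,[10,-18,0],-0.11],[85,[22,-36,0],-0.22],[85,[34,-56,0],-0.33],[85,[46,-76,0],-0.44],[85,[60,-96,0],-0.55],[85,[72,-116,0],-0.66],[85,[82,-132,0],-0.75],[85,[89,-145,0],-0.75],[85,[89,-145,0],-0.75],[85,[89,-145,0],-0.75]]}}

```text
time: 1.92
tool_pos: [0.4796, -0.2688, 0.2311]
eef_rot: [0.966, 0.258, -0.0, -0.0]
ft_force: [-0.6, 0.1, 0.2]
gripper_width: 0.0851
```

```bash
python3 - <<'E'
from cell import robot
from h import *
import pickle
s=robot.read_state();T=toolT(s);print(s["time"],T.round(4),s["joint_pos"].round(2),s["ft_torque"])
w=robot.snapshot("wrist");pickle.dump((s,w),open("w1.pkl","wb"));cv2.imwrite("pics/w1.png",w["image"][...,::-1])
E
```

```text
1.9167 [[ 8.670e-01  4.984e-01 -2.000e-04  4.796e-01]
 [ 4.984e-01 -8.670e-01  3.000e-04 -2.688e-01]
 [-1.000e-04 -4.000e-04 -1.000e+00  2.311e-01]
 [ 0.000e+00  0.000e+00  0.000e+00  1.000e+00]] [ 0.89  0.33 -0.53  1.79  0.19  1.08  0.81] [-0.10020596  0.02461191 -0.01936905]
```

View pics/w1.png

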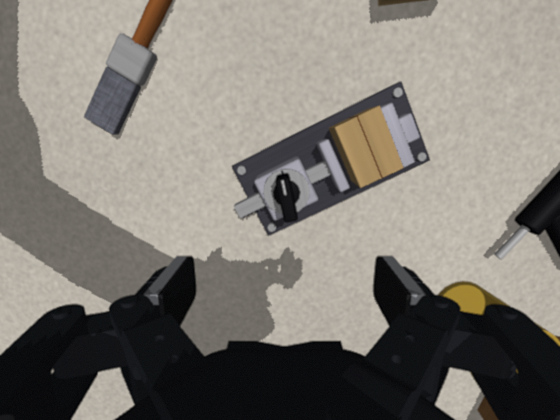

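The wrist view shows the bar standing almost upright at (286,197), with the white line at its upper end (284,185). I'll enlarge it and fit the bar and the flange.

```bash
python3 - <<'E'
from h import *
import pickle
s,w=pickle.load(open("w1.pkl","rb"));crop(w["image"],236,150,100,90,6,"pics/w1c.png")
E
```

```text
(no output)
```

View pics/w1c.png

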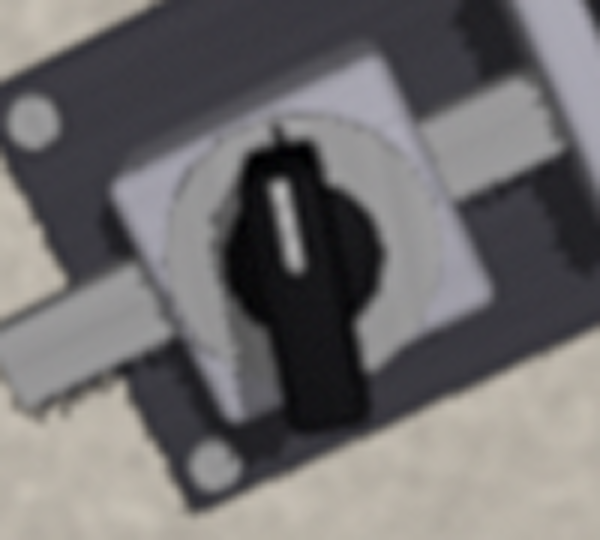

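```bash
python3 - <<'E'
from h import *
from cell import robot
import pickle
s,w=pickle.load(open("w1.pkl","rb"));T=toolT(s)@w["T_tool_cam"]
g=lambda x,y,z:onplane(w,(236+(x+.5)/6-.5,150+(y+.5)/6-.5),z,T)
fc=g(304,248,.062);print("flange c",fc)
for n,p in dict(l0=(280,180),l1=(297,270),bl=(295,430),br=(367,415)).items(): print(n,g(*p,.099))
a,b=g(280,180,.099),g(297,270,.099);v=(b-a);print("line len",np.linalg.norm(v),"yaw",np.degrees(np.arctan2(v[1],v[0])))
m=(g(295,430,.099)+g(367,415,.099))/2; u=v/np.linalg.norm(v); print("width",np.linalg.norm(g(295,430,.099)-g(367,415,.099)),"centre from far end",m-22e-3*u)
L=a-m;print("yaw line start->far",np.degrees(np.arctan2(-L[1],-L[0])),np.linalg.norm(L))
# triangulate with top-view bar center vs wrist
t=robot.snapshot("top")
wp=proj(w,np.append((m-22e-3*u)[:2],.099),T)
print(tri([ray(t,(373.7,234.1)),ray(w,wp,T)]))
for z in(.082,.099): print("pred top px", proj(t,np.append(fc[:2],z)))
gt=cv2.cvtColor(t["image"],cv2.COLOR_RGB2GRAY);crop(t["image"],350,210,50,50,12,"pics/tk.png")
E
```

```text
flange c [ 0.47898295 -0.26450031  0.062     ]
l0 [ 0.46663656 -0.25097006  0.099     ]
l1 [ 0.47591555 -0.26185002  0.099     ]
bl [ 0.48858816 -0.28445634  0.099     ]
br [ 0.49723205 -0.27661561  0.099     ]
line len 0.014299417833114753 yaw -49.540756734931584
width 0.011670211372278933 centre from far end [ 0.47863415 -0.26379688  0.099     ]
yaw line start->far -48.374323356667475 0.03955303923743392
(array([ 0.47902094, -0.26482632,  0.09839069]), [np.float64(0.0009463164925082205), np.float64(0.000946316492508068)])
pred top px [371.6510601  234.63117469]
pred top px [373.20611526 234.24706501]
```

View pics/tk.png

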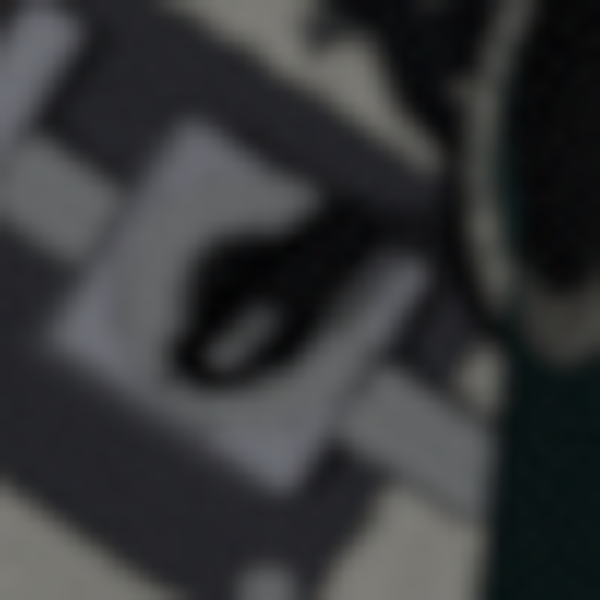

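{"name": "arm_command", "arguments": {"deltas": [[60,[0.5,-1,15],-0.05],[60,[1,-2,30],-0.1],[60,[1.5,-3,45],-0.15],[60,[1.6,-4,60],-0.2],[60,[1.6,-4,75],-0.2],[60,[1.6,-4,90],-0.2],[60,[1.6,-4,98],-0.2],[60,[1.6,-4,98],-0.2],[60,[1.6,-4,98],-0.2],[60,[1.6,-4,98],-0.2]]}}

```text
time: 2.85
tool_pos: [0.4792, -0.2653, 0.1341]
eef_rot: [0.936, 0.353, 0.0, 0.0]
ft_force: [0.1, -1.2, 1.3]
gripper_width: 0.06
```

```bash
python3 - <<'E'
from cell import robot
from h import *
import pickle
s=robot.read_state();T=toolT(s);print(s["time"],T.round(4),s["ft_torque"])
w=robot.snapshot("wrist");pickle.dump((s,w),open("w2.pkl","wb"))
p=proj(w,np.array([.479,-.2645,.099]),T@w["T_tool_cam"]);print(p)
crop(w["image"],200,180,160,150,4,"pics/w2.png")
E
```

```text
2.85 [[ 7.514e-01  6.598e-01  8.000e-04  4.792e-01]
 [ 6.598e-01 -7.514e-01 -6.000e-04 -2.653e-01]
 [ 2.000e-04  1.000e-03 -1.000e+00  1.341e-01]
 [ 0.000e+00  0.000e+00  0.000e+00  1.000e+00]] [ 0.00020813 -0.0564097  -0.00700892]
[285.77061935 237.93151934]
```

View pics/w2.png

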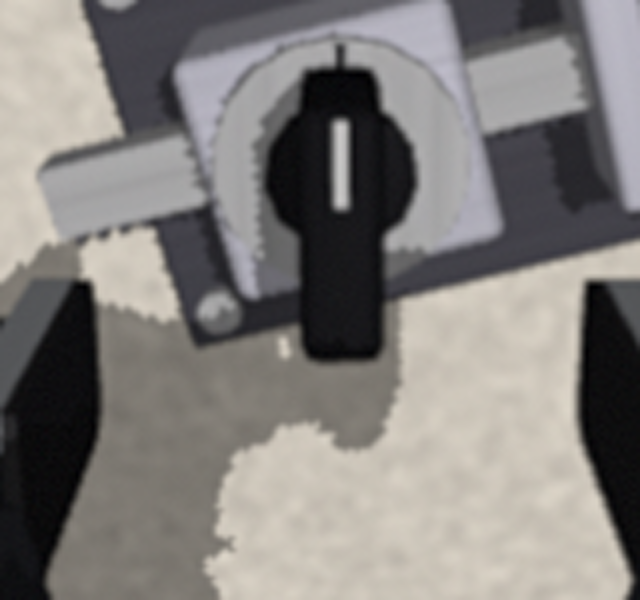

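The wrist view now shows the bar upright at crop x≈341 (pixel 285), midway between the pads. The predicted centre (286,238) agrees. Descending.

{"name": "arm_command", "arguments": {"deltas": [[60,[-0.3,-0.7,12],0],[60,[-0.3,-0.7,24],0],[60,[-0.3,-0.7,36],0],[60,[-0.3,-0.7,48],0],[60,[-0.3,-0.7,57],0],[60,[-0.3,-0.7,63],0],[60,[-0.3,-0.7,63],0],[60,[-0.3,-0.7,63],0],[40,[-0.3,-0.7,63],0],[30,[-0.3,-0.7,63],0]]}}

```text
time: 3.73
tool_pos: [0.4785, -0.2647, 0.0708]
eef_rot: [0.936, 0.353, 0.0, 0.0]
ft_force: [1.0, -0.4, 0.3]
gripper_width: 0.0371
```

{"name": "arm_command", "arguments": {"deltas": [[20,[0,0,0],0],[10,[0,0,0],0],[5,[0,0,0],0],[5,[0,0,0],0],[5,[0,0,0],0],[5,[0,0,0],0],[5,[0,0,0],0],[5,[0,0,0],0],[5,[0,0,0],0],[5,[0,0,0],0]]}}

```text
time: 4.57
tool_pos: [0.4787, -0.2644, 0.0708]
eef_rot: [0.936, 0.353, 0.0, 0.0]
ft_force: [-0.4, 1.5, 6.0]
gripper_width: 0.0128
```

```bash
cat > st.py <<'E'
from cell import robot
from h import *
import sys
s=robot.read_state();T=toolT(s);print(s["time"],s["tool_pos"].round(4),"F",s["ft_force"].round(2),"M",s["ft_torque"].round(3),"w",s["gripper_width"].round(4),"yaw rad",np.arctan2(T[1,0],T[0,0]).round(4),"tau7",s["tau"][6].round(3))
if len(sys.argv)>1:
    w=robot.snapshot("wrist"); crop(w["image"],180,180,200,150,4,"pics/%s.png"%sys.argv[1])
E
python3 st.py w3
```

```text
Traceback (most recent call last):
  File "st.py", line 4, in <module>
    s=robot.read_state();T=toolT(s);print(s["time"],s["tool_pos"].round(4),"F",s["ft_force"].round(2),"M",s["ft_torque"].round(3),"w",s["gripper_width"].round(4),"yaw rad",np.arctan2(T[1,0],T[0,0]).round(4),"tau7",s["tau"][6].round(3))
                                                                                                                                      ^^^^^^^^^^^^^^^^^^^^^^^^
AttributeError: 'float' object has no attribute 'round'
```

```bash
sed -i 's/s\["gripper_width"\].round(4)/round(s["gripper_width"],4)/' st.py; python3 st.py w3
```

```text
4.5667 [ 0.4787 -0.2644  0.0708] F [-0.38  1.51  6.  ] M [ 0.474 -0.093 -0.06 ] w 0.0128 yaw rad 0.7213 tau7 0.017
```

View pics/w3.png

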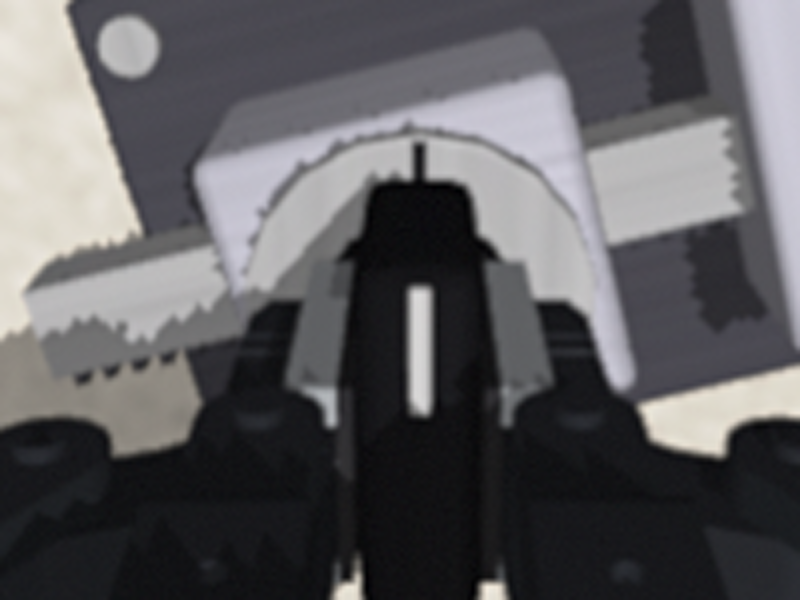

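The grip is square. The white line (crop x≈420) and the flange's black line (418,160) are both visible and aligned, so I can read the slip directly. Turning clockwise in small steps.

{"name": "arm_command", "arguments": {"deltas": [[5,[0,0,0],0.02],[5,[0,0,0],0.04],[5,[0,0,0],0.06],[5,[0,0,0],0.08],[5,[0,0,0],0.1],[5,[0,0,0],0.12],[5,[0,0,0],0.14],[5,[0,0,0],0.16],[5,[0,0,0],0.18],[5,[0,0,0],0.2]]}}

```text
time: 5.45
tool_pos: [0.4791, -0.2642, 0.0708]
eef_rot: [0.966, 0.257, 0.001, 0.0]
ft_force: [3.0, 4.6, 5.2]
gripper_width: 0.0131
```

```bash
python3 st.py w4
```

```text
5.45 [ 0.4791 -0.2642  0.0708] F [3.   4.61 5.24] M [ 0.839 -0.648  0.057] w 0.0131 yaw rad 0.5205 tau7 0.606
```

View pics/w4.png

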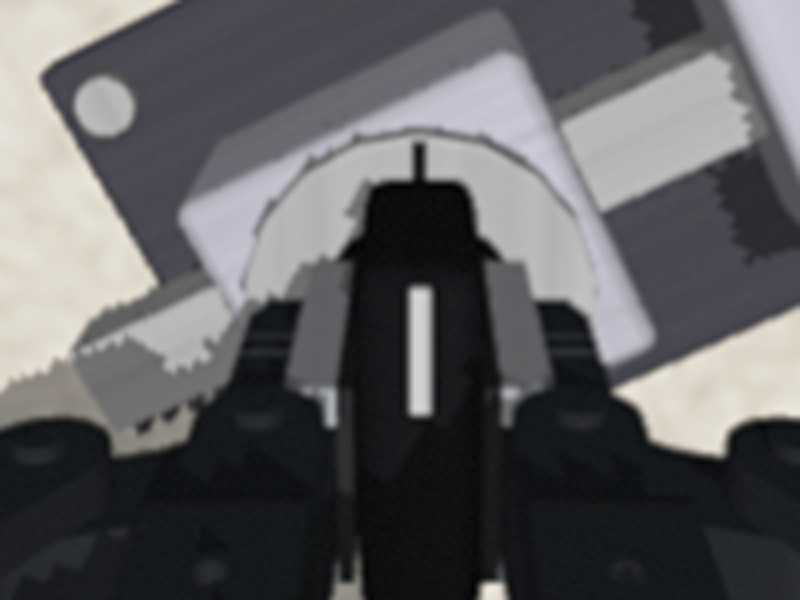

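The flange line has stayed at (419,160) on the white line, so there is no slip and the jaw is still travelling. Continuing by 0.15 rad.

{"name": "arm_command", "arguments": {"deltas": [[5,[0,0,0],0.015],[5,[0,0,0],0.03],[5,[0,0,0],0.045],[5,[0,0,0],0.06],[5,[0,0,0],0.075],[5,[0,0,0],0.09],[5,[0,0,0],0.105],[5,[0,0,0],0.12],[5,[0,0,0],0.135],[5,[0,0,0],0.15]]}}

```text
time: 6.33
tool_pos: [0.4793, -0.264, 0.0708]
eef_rot: [0.983, 0.185, 0.001, 0.0]
ft_force: [4.5, 4.2, 3.5]
gripper_width: 0.0128
```

```bash
python3 st.py w5
```

```text
6.3333 [ 0.4793 -0.264   0.0708] F [4.55 4.18 3.52] M [ 0.964 -1.01   0.091] w 0.0128 yaw rad 0.3713 tau7 0.432
```

View pics/w5.png

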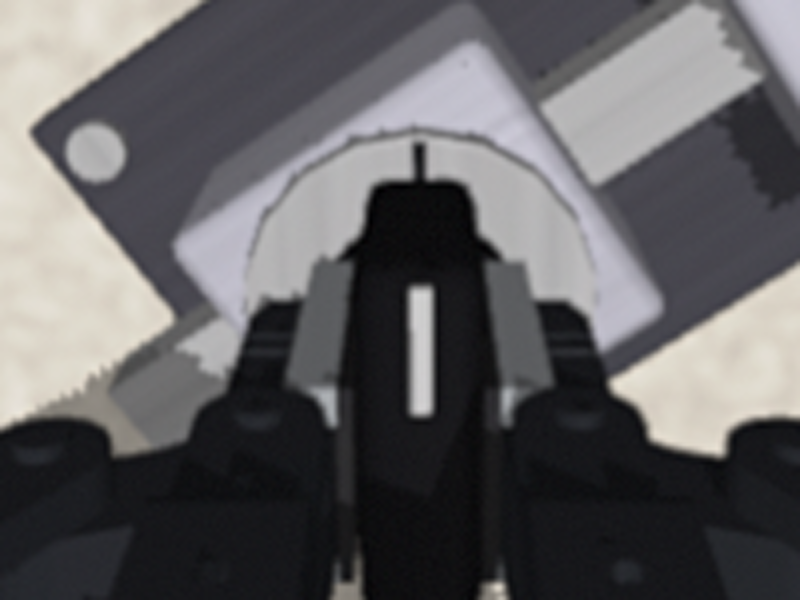

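The lines are still aligned and the torque is still low (about 0.09 N m), so there is no slip yet.

{"name": "arm_command", "arguments": {"deltas": [[5,[0,0,0],0.015],[5,[0,0,0],0.03],[5,[0,0,0],0.045],[5,[0,0,0],0.06],[5,[0,0,0],0.075],[5,[0,0,0],0.09],[5,[0,0,0],0.105],[5,[0,0,0],0.12],[5,[0,0,0],0.135],[5,[0,0,0],0.15]]}}

```text
time: 7.22
tool_pos: [0.4796, -0.2639, 0.0709]
eef_rot: [0.994, 0.111, 0.001, 0.0]
ft_force: [7.2, 4.4, 2.6]
gripper_width: 0.013
```

```bash
python3 st.py w6
```

```text
7.2167 [ 0.4796 -0.2639  0.0709] F [7.16 4.43 2.63] M [ 1.095 -1.436  0.192] w 0.013 yaw rad 0.2215 tau7 0.394
```

View pics/w6.png

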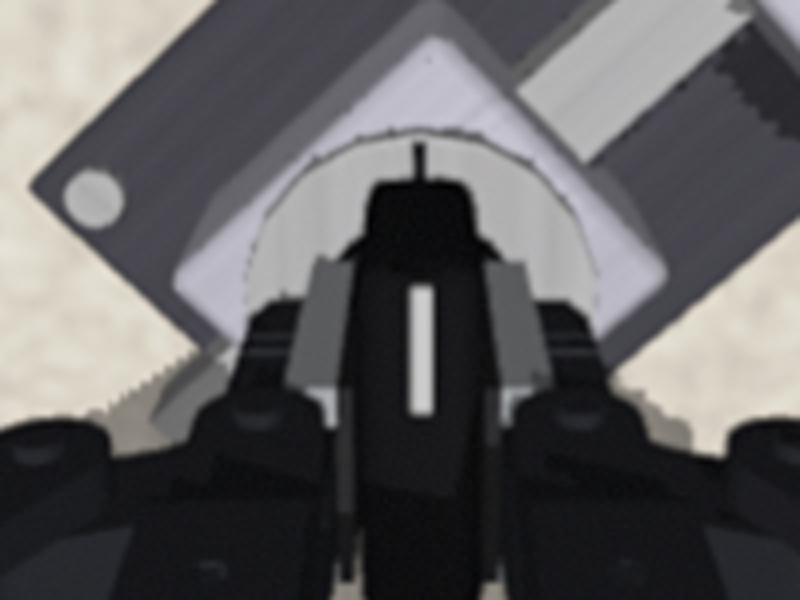

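The lines are still aligned at (419,160), but the torque has risen to 0.19 N m, so contact is starting. I'll take a smaller step.

{"name": "arm_command", "arguments": {"deltas": [[5,[0,0,0],0.01],[5,[0,0,0],0.02],[5,[0,0,0],0.03],[5,[0,0,0],0.04],[5,[0,0,0],0.05],[5,[0,0,0],0.06],[5,[0,0,0],0.07],[5,[0,0,0],0.08],[5,[0,0,0],0.09],[5,[0,0,0],0.1]]}}

```text
time: 8.1
tool_pos: [0.4798, -0.2638, 0.0709]
eef_rot: [0.998, 0.061, 0.001, 0.0]
ft_force: [7.8, 5.3, 1.0]
gripper_width: 0.0133
```

```bash
python3 st.py w7
```

```text
8.1 [ 0.4798 -0.2638  0.0709] F [7.76 5.27 0.95] M [ 1.108 -1.771  0.235] w 0.0133 yaw rad 0.122 tau7 0.117
```

View pics/w7.png

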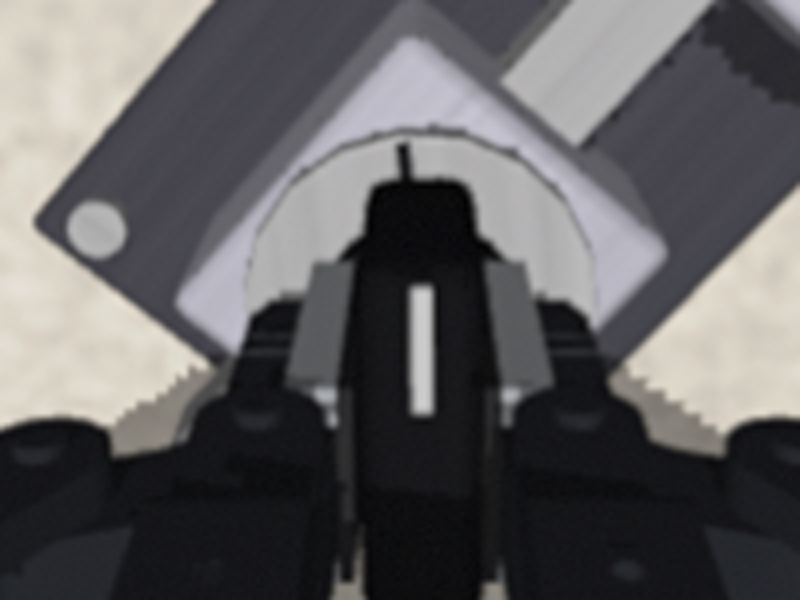

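The flange line has moved to (403,160), 16 px at a radius of about 175 px, which is about 0.09 rad of slip. The torque is level at the limiter's value. I'll add 0.13 rad and stop.

{"name": "arm_command", "arguments": {"deltas": [[5,[0,0,0],0.02],[5,[0,0,0],0.04],[5,[0,0,0],0.06],[5,[0,0,0],0.08],[5,[0,0,0],0.1],[5,[0,0,0],0.115],[5,[0,0,0],0.13],[5,[0,0,0],0.13],[5,[0,0,0],0.13],[5,[0,0,0],0.13]]}}

```text
time: 8.98
tool_pos: [0.48, -0.2638, 0.0709]
eef_rot: [1.0, -0.004, 0.002, -0.0]
ft_force: [9.2, 4.8, 1.2]
gripper_width: 0.0127
```

```bash
python3 st.py w8
```

```text
8.9833 [ 0.48   -0.2638  0.0709] F [9.18 4.81 1.21] M [ 1.116 -2.113  0.104] w 0.0127 yaw rad -0.0075 tau7 -0.124
```

View pics/w8.png

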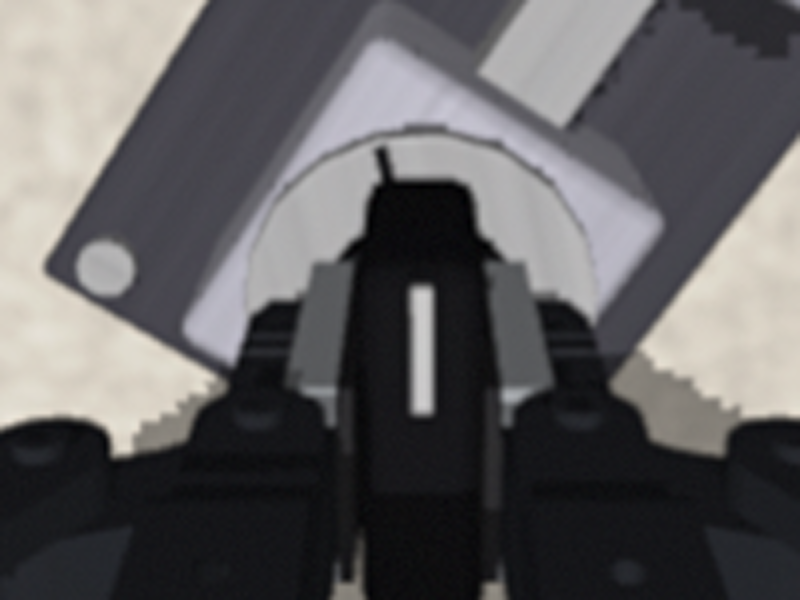

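The flange line is now at (381,150) against 419 before, 38 px at about 180 px, so the slip is about 0.21 rad (12°). I'm stopping here. I'll relieve the roughly 10 N side load, open, and then rise straight up.

{"name": "arm_command", "arguments": {"deltas": [[5,[0.5,-0.3,0],0],[5,[1,-0.6,0],0],[5,[1.2,-0.6,0],0],[20,[1.2,-0.6,0],0],[30,[1.2,-0.6,0],0],[40,[1.2,-0.6,0],0],[50,[1.2,-0.6,0],0],[60,[1.2,-0.6,0],0],[60,[1.2,-0.6,0],0],[60,[1.2,-0.6,0],0]]}}

```text
time: 9.87
tool_pos: [0.4793, -0.264, 0.0702]
eef_rot: [1.0, -0.005, -0.0, -0.0]
ft_force: [-0.1, 0.1, -0.2]
gripper_width: 0.0602
```

{"name": "arm_command", "arguments": {"deltas": [[60,[0,0,-8],0],[60,[0,0,-20],0],[60,[0,0,-35],0],[60,[0,0,-50],0],[60,[0,0,-70],0],[60,[0,0,-90],0],[60,[0,0,-110],0],[60,[0,0,-125],0],[60,[0,0,-130],0],[60,[0,0,-130],0]]}}

```text
time: 10.7
tool_pos: [0.4799, -0.2642, 0.2022]
eef_rot: [1.0, -0.005, 0.001, 0.001]
ft_force: [0.2, 0.4, -0.4]
gripper_width: 0.0597
```

```bash
python3 - <<'E'
from cell import robot
from h import *
import pickle
s=robot.read_state();print(s["time"],s["tool_pos"],s["ft_force"],s["gripper_width"])
w=robot.snapshot("wrist");pickle.dump((s,w),open("w9.pkl","wb"));cv2.imwrite("pics/w9.png",w["image"][...,::-1])
crop(w["image"],236,150,100,90,6,"pics/w9c.png")
t=robot.snapshot("top");cv2.imwrite("pics/top9.png",t["image"][...,::-1])
a=cv2.imread("pics/top0.png")[190:240,130:190].astype(int);b=t["image"][...,::-1][190:240,130:190].astype(int)
print("spare diff",abs(a-b).max())
E
```

```text
10.7 [ 0.47994545 -0.26424752  0.20221677] [ 0.16323575  0.39555429 -0.42260278] 0.05974213118387083
spare diff 19
```

View pics/w9.png

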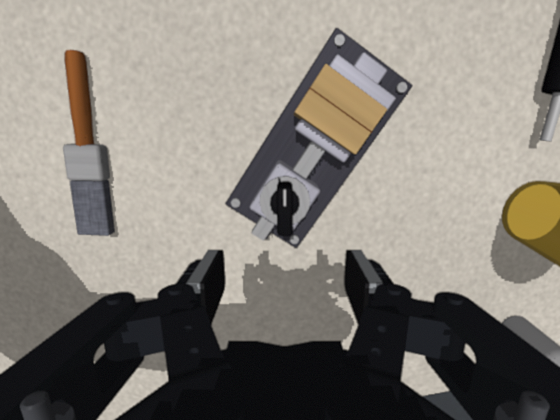

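View pics/w9c.png

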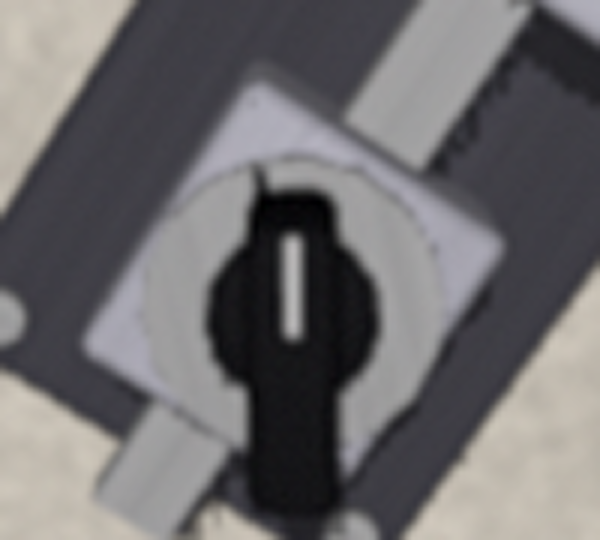

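The block sits flush between both jaws. The flange line at (260,175), seen from the centre (293,305), stands about 0.22–0.25 rad off the white line. I'll check the block's distance and the other clamp's knob, then hand in.

```bash
python3 - <<'E'
from cell import robot
from h import *
import pickle
s,w=pickle.load(open("w9.pkl","rb"));T=toolT(s)@w["T_tool_cam"]
b=onplane(w,(341.5,108),.057,T);print("block",b,np.linalg.norm(b[:2]-np.array([.4795,-.2643])))
a=cv2.imread("pics/top0.png",0).astype(np.float32);c=cv2.imread("pics/top9.png",0).astype(np.float32)
print("shift spare",cv2.phaseCorrelate(a[205:235,140:175].copy(),c[205:235,140:175].copy()),"meandiff",abs(a-c)[190:240,130:190].mean(),abs(a-c)[250:290,260:300].mean())
robot.job_done()
E
```

```text
block [ 0.53271093 -0.17959936  0.057     ] 0.10002800686315477
shift spare ((-0.007422711184748465, -0.04073745822805286), 0.9756503171390958) meandiff 10.622334 17.0825
the job is handed in; nothing more can be done
```

The loaded clamp's jaw is closed on the block, the limiter has slipped by about 12 to 14°, and I let go and handed the job in at about 10.8 s. I gripped the bar knob square and turned it about 0.73 rad clockwise. The turning torque levelled off at about 0.23 N m as the limiter let go.

**Last checks:**
- **Slip:** the white line stands about 0.21 to 0.25 rad off the flange line. It read 0.21 in the grip and about 0.25 at a coarser look after release, within the 0.07 to 0.56 allowed.
- **Block:** it lies flush between both jaws, about 100 mm from the knob's axis, against the 115 mm limit. I did not measure its tilt or height separately.
- **Jaw:** I judged it closed from the pictures and the torque, because the pinion angle itself cannot be read.
- **Other clamp:** its knob shows no shift in the top view (under 0.05 pixel). Image brightness differed between the two pictures there and on bare table alike; I put that down to lighting and the arm's shadow.
- **Robot:** it ended clear above the clamp with no contact force. The side load while turning reached about 10 N, and I relieved it before opening the fingers.

One early disagreement: the blurry top view put the bar about 7° off the wrist view. I used the wrist view, and the close-up confirmed it.

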